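# Unlatch the blotting press and hold its bar up

### The job

The blotting press is locked by a red collar slipped over its yellow latch post. Lift the collar straight up off the post and set it down (do not drop it) in the blue tray, then grip the post, pull it sideways against its spring until the bolt is clear of the ball, lift the bar off the ball by the post until it is tilted about 20 degrees, and finish still holding the post with the bar raised there. Do not disturb the cassette in the press, the bottle, the tip box or the tube rack.

Things in the scene. Friction and masses are not known exactly. Their poses are not given: they have to be found in the camera images.
- press: (All sizes in mm.) Press fixed to the bench: grey base plate 340 x 130 x 12. Origin: centre of the plate's underside. +x runs along the blue bar from the ball to the hinge (away from the robot), +y is the side to which the latch post is pulled, z up. Here the ball and the closed latch post stand at x = -100, y = 0; the hinge axis is parallel to y at x = 120, z = 76.
- ball (a point): Centre of the ball stud's flat underside, 46 above the bench. The ball is 30 across, cut flat below, its top 62 above the bench. The aluminium deck of the bar's head covers it: top face 80 above the bench, press x -156 to -60, y -35 to 37. A stop wall on the deck (press x -128 to -72, y 27 to 34) rises to 92 above the bench.
- hinge (a point): Point on the hinge axis of the bar, at the far (+x) end of the press, 76 above the bench; fixed to the press, axes as press.
- post_grip (a point): Point on the axis of the yellow latch post at a good height to grip: 38 above the deck, 118 above the bench with the bar down. The post is an upright round pin 18 in diameter, rising 54 above the deck (top 134 above the bench), 220 from the hinge. It moves and tilts with latch and bar; axes as press when the bar is down. Above the stop wall its sides are free.
- post: The same latch post as a body; origin on its axis at the height of the deck's top.
- latch (a joint): How far the latch post is pulled to the press's +y, in m: 0 = closed (bolt 8 mm under the ball's flat underside; the bar can rise only 2 mm), bolt clear of the ball from 0.0085, end stop at 0.015. The spring pulls back with 4 N at 0 and 8 N at 0.015. With the collar on it moves only about 5 mm.
- bar (a joint): Tilt of the bar about its hinge, in rad: 0 = down on the ball; grows as the end with the ball and post rises and swings back towards the hinge; end stop 0.6. Bar and latch weigh about 0.6 kg (about 3 N at the post) and fall back if let go. The bolt is above the ball's top from about 0.13 on.
- collar_tab (a point): Grip point on the upright tab of the red locking collar, on the tab's centre line 32 above the collar's underside. The tab is 20 (collar x) x 14 (collar y) in plan and reaches from 10 to 52 above the underside. Grip it across its 14 mm (along collar y).
- collar_hole (a point): Centre of the red collar's hole, half-way up its plate (5 above the underside). Plate 10 thick, x -52 to 28, y -25 to 25 about this point; hole 24 in diameter; the tab stands at x = -42. At the start the plate lies on the deck round the post, tab on the robot's side, axes as press within a few degrees. It must rise 55 to clear the post.
- collar: The red collar, 0.06 kg; origin below the hole's centre, on the underside of its plate.
- tray: Blue open tray 200 (x) x 180 (y) x 28 high, walls and floor 4 thick; origin at the centre of its underside, on the bench. It is fixed to the bench and does not move.
- cassette: Clear and lilac gel cassette 110 x 85 x 30 lying loose on the base plate under the bar; origin at the centre of its underside. To be left alone.
- reagent: Amber bottle, 68 in diameter, 150 high; origin at the centre of its underside. To be left alone.
- tipbox: Tip box with a blue lid, 122 x 87 x 63; origin at the centre of its underside. To be left alone.
- tuberack: Orange tube rack, 90 x 160 x 41; origin at the centre of its underside. To be left alone.
Things that resemble listed ones, but are neither listed nor needed, are in the scene too. Of the things like the collar, leave any that is black; of the rest the smaller one is meant.

How it is judged:
By the outcome, as a careful person would: the job done as asked, in the order asked, and still so for the second after the job is handed in, while the arm keeps its last pose, push and grip.
It also fails if it takes over 48 s, if anything falls off the work surface, if the arm or the gripper's body presses on something with over 40 N, if the wrist force passes 120 N, or if a joint passes its speed limit or range.

### The arm

A 7-joint arm with a two-finger parallel gripper is mounted at the origin on the work surface. World frame = base frame: x ahead of the robot, y to its left, z up, the work surface at z = 0. Lengths are in m, angles in rad, forces in N, time in s.
With the tool pointing down it reaches from about 0.425 to 0.875 m from the base axis. Payload 4.7 kg.
Tool frame: the origin (TCP) lies midway between the tips of the shut fingers; the grasp point (between the pads) lies 19 mm behind it; z points along the fingers, y is the direction in which the jaws open and shut (so a half turn about z gives the same grasp; the last joint's range is limited). The gripper opens to 87 mm and grips with 3 to 60 N. Pads are 19 mm wide; open, the fingers measure 117 mm over their backs; the gripper's body (75 mm by 190 mm) begins 51 mm behind the grasp point.
Start: joints at [-1.141, 0.321, -0.07, 1.45, 0.023, 1.371, -0.057], TCP at [0.263, 0.595, 0.223] pointing down, gripper open.
Joint ranges: [-2.86, 2.86], [-0.3, 2.09], [-1.38, 1.24], [0.06, 2.45], [-1.56, 4.7], [0.09, 2.05], [-2.69, 2.69]. Speed limits (rad/s): [2.57, 2.57, 3.14, 3.14, 3.14, 3.14, 3.14].

### API

Orientations are given as a rotation vector (axis times angle).
In Python, from bench import get_state, eyes, job gives the robot as it stands. The module is installed in compiled form; this text tells all that it offers.
- The arm moves only by the shell command python3 -m jog 'ROWS' [FORCE]. ROWS is JSON, a list that holds one entry, the list of rows, each a list of 5 numbers: the opening, from 0 (shut) to 1 (fully open), then the shift along the tool's x, y, z in units of 40 mm (1.0 is 40 mm), then the turn about the tool's z in units of 5 degrees (1.0 is 5 degrees). In form: [[[jaw, dx, dy, dz, turn], ...]]. A call has 1 to 10 rows; each row shifts and turns the commanded pose from where the row before left it, along the tool's axes as they then stand; what a row does not reach is not made up. A row lasts 1/8 s, in which the tool goes at most 62.5 mm and 10.7 degrees, less where a joint would pass 70% of its speed; a pose out of reach is approached as far as the arm can. A call is refused whole if a number of a shift passes 1 or a number of a turn 1, either way. A call with a gripper value outside its range is refused whole. The fingers move at their own pace and stop on an object; FORCE is the grip in N (left out, the last holds). Time passes only in rows, so rows that do not move let the fingers close. It gives the time, the measured TCP pose, the force and the opening at its end, in the units of the state.
- get_state(): the state, without advancing time (a new reading comes with each control period).
- eyes.get_image(name): name is "scene" or "top" or "wrist"; returns (picture, depth): 420x560x3 uint8, red, green, blue; 420x560 float32, m along the optical axis (not along the pixel's ray), 0 where there is no reading.
- eyes.camera_params(name): a dict with "camera_matrix" (3x3 intrinsics, pixels), "k1" (the pictures are not rectified: a ray, as slopes to the right and down, at radius r is drawn at 1 + k1 r^2 times it, then the intrinsics apply), "pose" (4x4, takes a point from camera to world coordinates); the wrist camera has in their place "mount" (4x4, takes a point from camera to tool coordinates, whose origin is the TCP and whose axes are the flange's). Camera axes: x right, y down, z forward; pixel columns grow to the right and rows downward; lengths in m; the calibration is good to about 2 mm. A picture is of the moment at which its call begins: read the wrist's pose just before it. camera_params takes no time and is no camera call.
- job.close_job(): hands the job in, once; it reports no verdict.
The state is a dict: "time": time; "joint_positions": joint angles; "qd": joint speeds; "joint_torque": joint torques, N m; "position": TCP position; "tool_rot": TCP orientation; "ft_force": force on the tool from outside, world axes, zero at the start; "torque": the same for the moment, N m; "grip_width": opening from 0.0 (shut) to 1.0 (fully open).
Only numpy, scipy, OpenCV 4.12 (cv2) and the standard library are available. Lean on these libraries where they do the work, as an engineer would, in place of code of your own. Each camera call takes 0.05 s, during which the arm holds its last target. There are 200 camera calls.

## Working session

There is one attempt and no reset: what is moved stays moved. The work goes in short steps, Python scripts to look and compute and a shell command to move; the robot and the scene stay as the last step left them, time stands still between calls to the robot, and variables do not carry over. Pictures are saved under pics/ and viewed, about 8 in all and at most 12, crops included, and the job is handed in when it is done.

```bash
mkdir -p pics
cat > h.py <<'E'
import numpy as np,cv2
from bench import get_state,eyes,job
from scipy.spatial.transform import Rotation as R
def snap(n,f=None):
    s=get_state(); im,d=eyes.get_image(n); p=eyes.camera_params(n)
    if 'pose' in p: T=np.array(p['pose'])
    else:
        W=np.eye(4);W[:3,:3]=R.from_rotvec(s['tool_rot']).as_matrix();W[:3,3]=s['position'];T=W@np.array(p['mount'])
    np.savez('last_%s.npz'%n,im=im,d=d,T=T,K=np.array(p['camera_matrix']),k1=p['k1'])
    if f: cv2.imwrite('pics/'+f,im[:,:,::-1])
def ray(n,u,v):
    L=np.load('last_%s.npz'%n);K=L['K']
    q=cv2.undistortPoints(np.array([[[u,v]]],float),K,np.array([float(L['k1']),0,0,0,0]))[0,0]
    # cv2 distortion: xd = x(1+k1 r^2), same model
    return L,np.array([q[0],q[1],1.])
def px(n,u,v):
    L,r=ray(n,u,v); z=np.median([k for k in L['d'][v-1:v+2,u-1:u+2].ravel() if k>0] or [0])
    return (L['T']@np.append(r*z,1))[:3]
def pz(n,u,v,h):  # intersect with plane z=h
    L,r=ray(n,u,v); w=L['T'][:3,:3]@r;o=L['T'][:3,3]
    return o+w*(h-o[2])/w[2]
E
python3 - <<'E'
from h import *
snap('top','top1.png');snap('scene','scene1.png')
s=get_state();print(s)
L=np.load('last_top.npz');print(L['T'],L['K'],L['k1'])
print(eyes.camera_params('wrist'))
E
```

```text
{'time': 0.1, 'joint_positions': array([-1.1408856 ,  0.32177987, -0.07011857,  1.45151346,  0.02261697,
        1.3708235 , -0.05691252]), 'qd': array([ 0.000786  ,  0.00030199,  0.0004032 , -0.00236351,  0.00167577,
       -0.00094473, -0.00071776]), 'joint_torque': array([-2.07384928e-04, -4.92572308e+01, -4.05527288e-01, -3.13397706e+01,
       -6.41373731e-02,  3.95289296e-02,  5.98193606e-05]), 'position': array([0.26238937, 0.59415354, 0.22157088]), 'tool_rot': array([-6.48327648e-01, -3.07369863e+00,  2.69634042e-03]), 'ft_force': array([-0.85852279, -0.12573712,  0.13362399]), 'torque': array([0.02723244, 0.0301115 , 0.01885343]), 'grip_width': 1.0020921946318457}
[[-1.48082782e-02 -9.95654640e-01  9.19377692e-02  4.20680044e-01]
 [-9.99889409e-01  1.48717635e-02  5.43584238e-06  2.23705175e-02]
 [-1.37268898e-03 -9.19275213e-02 -9.95764755e-01  1.36264300e+00]
 [ 0.00000000e+00  0.00000000e+00  0.00000000e+00  1.00000000e+00]] [[448.18010781   0.         276.76118237]
 [  0.         448.18010781 206.38415024]
 [  0.           0.           1.        ]] -0.08768545019079235
{'camera_matrix': array([[369.45246473,   0.        , 273.19668347],
       [  0.        , 369.45246473, 215.83616945],
       [  0.        ,   0.        ,   1.        ]]), 'k1': 0.015198458762410806, 'mount': array([[-1.36254630e-04, -9.53693568e-01, -3.00779921e-01,
         8.32613083e-02],
       [ 9.99999050e-01,  2.82600506e-04, -1.34905543e-03,
        -8.53400862e-05],
       [ 1.37158604e-03, -3.00779819e-01,  9.53692623e-01,
        -1.62595426e-01],
       [ 0.00000000e+00,  0.00000000e+00,  0.00000000e+00,
         1.00000000e+00]])}
```

View pics/top1.png

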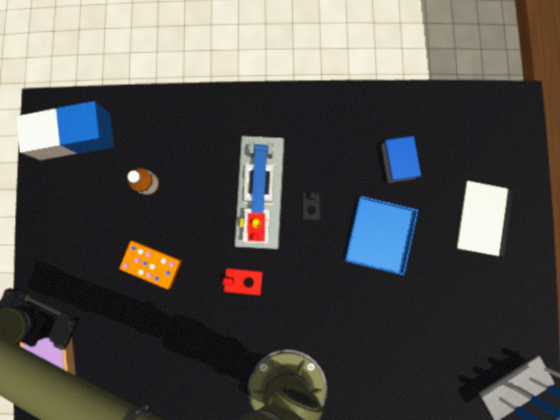

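View pics/scene1.png

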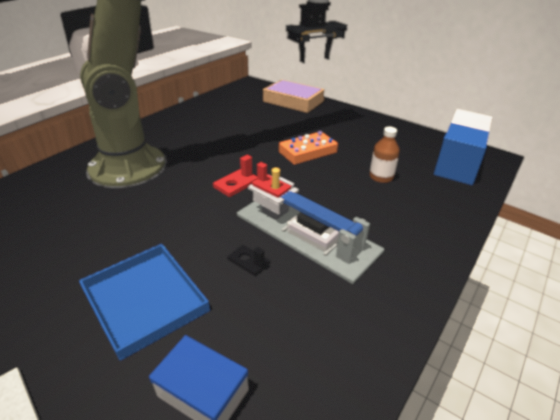

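The top view shows the press at (260,192) with its red collar and post at about (257,225). The decoy red collar is at (243,282), the black one at (312,206), and the tray at (382,235). Next I'll enlarge the press.

Run:
```python
from h import *
im=np.load('last_top.npz')['im'][130:255,225:325,::-1]
a=cv2.resize(im,None,fx=5,fy=5,interpolation=cv2.INTER_CUBIC)
cv2.imwrite('pics/crop1.png',a[:, :])
L=np.load('last_top.npz');I=L['im'].astype(int)
yel=(I[...,0]>150)&(I[...,1]>120)&(I[...,2]<90)
v,u=np.nonzero(yel);m=(abs(u-257)<25)&(abs(v-222)<15)
print(list(zip(u[m],v[m])))
# tray corners by blue
b=((I[...,2]>110)&(I[...,0]<90)).astype(np.uint8)
b[:, :340]=0;b[:190]=0
c=max(cv2.findContours(b,0,2)[0],key=cv2.contourArea)
r=cv2.minAreaRect(c);print(r)
for q in cv2.boxPoints(r): print(q,pz('top',*q,0.028))
print('traycenter floor',px('top',int(r[0][0]),int(r[0][1])))
```

```text
[(np.int64(241), np.int64(218)), (np.int64(242), np.int64(218)), (np.int64(240), np.int64(219)), (np.int64(241), np.int64(219)), (np.int64(242), np.int64(219)), (np.int64(243), np.int64(219)), (np.int64(254), np.int64(219)), (np.int64(255), np.int64(219)), (np.int64(256), np.int64(219)), (np.int64(257), np.int64(219)), (np.int64(258), np.int64(219)), (np.int64(240), np.int64(220)), (np.int64(241), np.int64(220)), (np.int64(242), np.int64(220)), (np.int64(243), np.int64(220)), (np.int64(253), np.int64(220)), (np.int64(254), np.int64(220)), (np.int64(255), np.int64(220)), (np.int64(256), np.int64(220)), (np.int64(257), np.int64(220)), (np.int64(258), np.int64(220)), (np.int64(259), np.int64(220)), (np.int64(240), np.int64(221)), (np.int64(241), np.int64(221)), (np.int64(242), np.int64(221)), (np.int64(243), np.int64(221)), (np.int64(253), np.int64(221)), (np.int64(254), np.int64(221)), (np.int64(255), np.int64(221)), (np.int64(256), np.int64(221)), (np.int64(257), np.int64(221)), (np.int64(258), np.int64(221)), (np.int64(259), np.int64(221)), (np.int64(240), np.int64(222)), (np.int64(2
[... 1286 characters left out ...]
p.int64(226)), (np.int64(241), np.int64(226)), (np.int64(242), np.int64(226)), (np.int64(253), np.int64(226)), (np.int64(254), np.int64(226)), (np.int64(255), np.int64(226)), (np.int64(256), np.int64(226)), (np.int64(257), np.int64(226)), (np.int64(241), np.int64(227)), (np.int64(256), np.int64(227))]
((381.7027893066406, 235.04827880859375), (61.611061096191406, 67.77217102050781), 13.392498016357422)
[343.88626 260.8777 ] [ 0.37861205 -0.17431717  0.028     ]
[359.5837  194.94849] [ 0.57470705 -0.227081    0.028     ]
[419.51932 209.21887] [ 0.52889656 -0.40783811  0.028     ]
[403.82187 275.14807] [ 0.33284761 -0.35253101  0.028     ]
traycenter floor [ 0.45397852 -0.29307065  0.00497381]
```

View pics/crop1.png

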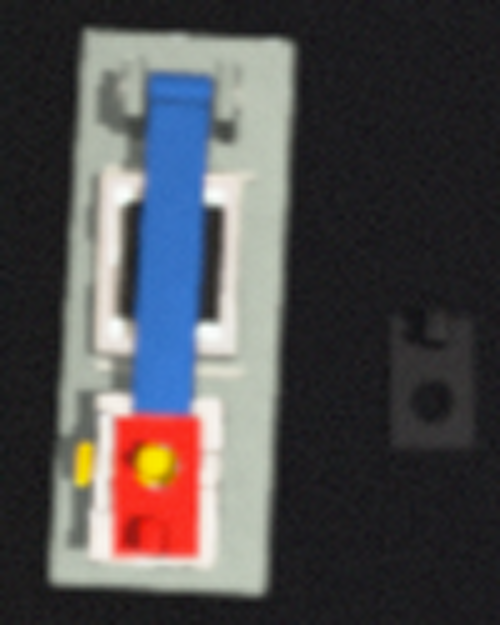

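The crop shows base plate corners at about (242,136), (284,138), (279,249) and (235,247). The post top is at about (256,222) and the collar tab at (254,236).

Run:
```python
from h import *
C=[pz('top',a/5+225-.4,b/5+130-.4,.012)[:2] for a,b in [(85,30),(295,38),(268,595),(50,583)]]
C=np.array(C);print(C)
m=C.mean(0);ax=(C[0]+C[1]-C[2]-C[3])/2;print(m,np.linalg.norm(ax),np.degrees(np.arctan2(ax[1],ax[0])),np.linalg.norm(C[0]-C[1]),np.linalg.norm(C[2]-C[3]))
e=ax/np.linalg.norm(ax);print('post from plate',m-.1*e,'tab',m-.142*e)
print('post top',pz('top',154/5+224.6,462/5+129.6,.134))
R_=np.array([pz('top',a/5+224.6,b/5+129.6,.09)[:2] for a,b in [(116,415),(202,416),(199,556),(113,554)]])
a2=(R_[0]+R_[1]-R_[2]-R_[3])/2;print('collar',R_,np.linalg.norm(a2),np.degrees(np.arctan2(a2[1],a2[0])),np.linalg.norm(R_[0]-R_[1]))
print('tab top',pz('top',148/5+224.6,528/5+129.6,.132))
s=get_state();M=R.from_rotvec(s['tool_rot']).as_matrix();print(M)
```

```text
[[ 0.76592773  0.12742438]
 [ 0.75881206 -0.00182653]
 [ 0.41803417  0.01994317]
 [ 0.42707059  0.1509056 ]]
[0.59246114 0.07411166] 0.3405698963022098 -3.809200580154931 0.1294466277059862 0.13127381728864213
post from plate [0.49268206 0.08075507] tab [0.45077484 0.0835453 ]
post top [0.49194795 0.08165013 0.134     ]
collar [[0.52162958 0.10515241]
 [0.52033251 0.05614394]
 [0.4407892  0.05884708]
 [0.44261337 0.10759536]] 0.079321502928035 -1.858898838880685 0.04902562984305682
tab top [0.4558571  0.08543255 0.132     ]
[[-9.14809356e-01  4.03885465e-01 -6.10507990e-04]
 [ 4.03885915e-01  9.14807917e-01 -1.62568559e-03]
 [-9.80932392e-05 -1.73376797e-03 -9.99998492e-01]]
```

```bash
cat >> h.py <<'E'
def go(p,head=None):
    """print units to reach TCP p with tool-y heading (deg); translation in present axes, turn (pos=clockwise)"""
    s=get_state();M=R.from_rotvec(s['tool_rot']).as_matrix()
    d=M.T@(np.array(p)-s['position'])/.04
    h=np.degrees(np.arctan2(M[1,1],M[0,1]))
    print('t',s['time'],'pos',s['position'].round(4),'head',h.round(2),'units',d.round(3),'turn',None if head is None else round((h-head)/5,3),'F',np.round(s['ft_force'],1),'w',round(s['grip_width'],3))
    if head is not None:
        c=np.radians(head);N=np.array([[-np.sin(c),np.cos(c),0],[np.cos(c),np.sin(c),0],[0,0,-1]])
        # x = y cross z
        N[:,1]=[np.cos(c),np.sin(c),0];N[:,2]=[0,0,-1];N[:,0]=np.cross(N[:,1],N[:,2])
        print('in turned axes',(N.T@(np.array(p)-s['position'])/.04).round(3))
E
python3 -m jog '[[[1,-0.94,-0.97,0,0],[1,-0.94,-0.97,0,0],[1,-0.94,-0.97,0,0],[1,-0.94,-0.97,0,0],[1,-0.94,-0.97,0,0],[1,-0.94,-0.97,0,0],[1,-0.94,-0.97,0,0],[1,-0.94,-0.97,0,0],[1,-0.94,-0.97,0,0],[1,-0.94,-0.97,0,0]]]' 30
python3 -m jog '[[[1,0,0,0,-0.9],[1,0,0,0,-0.9],[1,0,0,0,-0.9],[1,0,0,0,-0.9],[1,0,0,0,-0.8],[1,0,0,0,0]]]'
python3 -c "
from h import *
go([.4505,.0828,.2216],88)
snap('wrist','w1.png')"
```

```text
time: 1.35
position: [0.45, 0.0861, 0.2224]
tool_rot: [0.648, 3.074, 0.001]
ft_force: [1.0, -0.2, 0.3]
grip_width: 0.998
time: 2.1
position: [0.4495, 0.0877, 0.2222]
tool_rot: [-0.051, -3.141, 0.0]
ft_force: [-0.1, 0.1, -1.0]
grip_width: 0.995
t 2.1 pos [0.4495 0.0877 0.2222] head 88.13 units [-0.028 -0.122  0.016] turn 0.027 F [-0.1  0.1 -1. ] w 0.995
in turned axes [-0.028 -0.122  0.016]
```

View pics/w1.png

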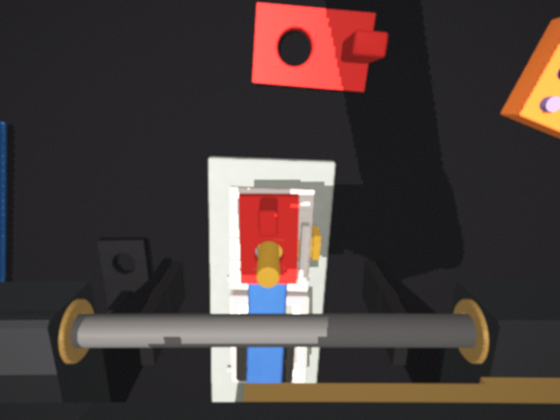

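The wrist view confirms the layout: tab at about (268,215), post at about (268,265), decoy collar further up. I'll enlarge it to refine the tab.

Run:
```python
from h import *
im=np.load('last_wrist.npz')['im'][180:300,205:345,::-1]
cv2.imwrite('pics/w1c.png',cv2.resize(im,None,fx=5,fy=5,interpolation=cv2.INTER_CUBIC))
```

```text
(no output)
```

View pics/w1c.png

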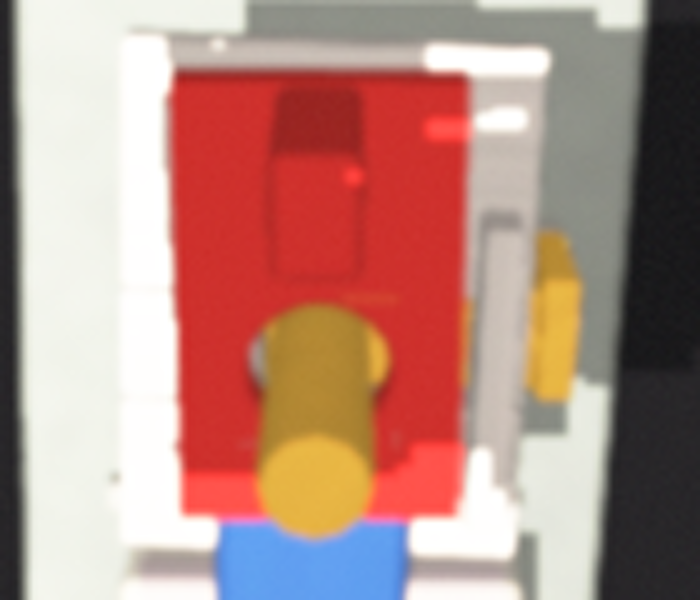

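In the crop the tab's top face centre is at (316,213) and the post's top centre at (316,487).

Run:
```python
from h import *
f=lambda a,b,z:pz('wrist',a/5+204.6,b/5+179.6,z)
t=f(316,213,.132);p=f(316,487,.134);print('tab',t,'post',p,np.degrees(np.arctan2((p-t)[1],(p-t)[0])))
Cn=np.array([f(*q,.09)[:2] for q in [(172,72),(468,72),(455,515),(182,515)]])
a=(Cn[2]+Cn[3]-Cn[0]-Cn[1])/2;print(Cn,Cn.mean(0),np.linalg.norm(a),np.degrees(np.arctan2(a[1],a[0])))
print(px('wrist',268,223)[2],px('wrist',267,277)[2])
go([t[0],t[1],.102],88)
```

```text
tab [0.45047383 0.08343933 0.132     ] post [0.49312509 0.08188882 0.134     ] -2.081960192055604
[[0.43928173 0.05954376]
 [0.44085493 0.10813881]
 [0.52161999 0.10482108]
 [0.52006609 0.05644331]] [0.48045569 0.08223674] 0.08083843301368407 -2.275101372151324
0.13233293097233412 0.13444322068602044
t 2.15 pos [0.4496 0.0878 0.2223] head 88.1 units [-0.027 -0.107  3.008] turn 0.02 F [-0.2  0.   1.1] w 0.999
in turned axes [-0.026 -0.108  3.008]
```

```bash
python3 -m jog '[[[0.6,-0.03,-0.11,0.5,0],[0.6,0,0,0.8,0],[0.6,0,0,0.8,0],[0.6,0,0,0.6,0],[0.6,0,0,0.35,0],[0.6,0,0,0,0]]]'
python3 -c "
from h import *
go([.4505,.0834,.099],87.8)"
```

```text
time: 2.9
position: [0.4503, 0.0832, 0.0999]
tool_rot: [-0.051, -3.14, 0.001]
ft_force: [1.1, 0.4, 0.3]
grip_width: 0.606
t 2.9 pos [0.4503 0.0832 0.0999] head 88.14 units [-0.004  0.005  0.023] turn 0.069 F [1.1 0.4 0.3] w 0.606
in turned axes [-0.004  0.006  0.023]
```

```bash
python3 -m jog '[[[0,0,0,0.02,0],[0,0,0,0,0],[0,0,0,0,0],[0,0,0,0,0],[0,0,0,0,0],[0,0,0,0,0]]]' 30
python3 -m jog '[[[0,0,0,-0.2,0],[0,0,0,-0.3,0],[0,0,0,-0.4,0],[0,0,0,-0.4,0],[0,0,0,-0.4,0],[0,0,0,-0.4,0],[0,0,0,-0.3,0],[0,0,0,0,0]]]'
python3 -c "
from h import *
go([.4538,-.2904,.17],87.8)
snap('wrist','w2.png')"
```

```text
time: 3.65
position: [0.451, 0.0835, 0.0999]
tool_rot: [0.05, 3.141, 0.0]
ft_force: [-0.5, -0.3, 1.7]
grip_width: 0.155
time: 4.65
position: [0.4515, 0.0836, 0.1968]
tool_rot: [0.05, 3.139, 0.001]
ft_force: [0.6, -0.2, -1.2]
grip_width: 0.159
t 4.65 pos [0.4515 0.0836 0.1968] head 88.18 units [-0.353 -9.343  0.663] turn 0.075 F [ 0.6 -0.2 -1.2] w 0.159
in turned axes [-0.416 -9.34   0.67 ]
```

View pics/w2.png

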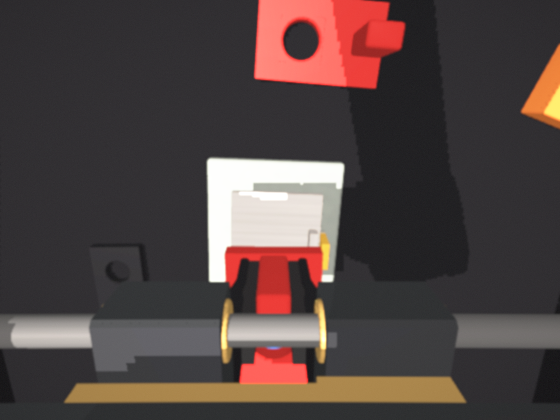

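The collar is held by its tab and is clear above the post. Its plate is below the jaws, and the press deck looks undisturbed. Now to the tray.

```bash
python3 -m jog '[[[0,0,-0.6,0,0],[0,0.04,-1,0,0],[0,0.04,-1,0,0],[0,0.05,-1,0,0],[0,0.05,-1,0,0],[0,0.05,-1,0,0],[0,0.05,-1,0,0],[0,0.05,-1,0,0],[0,0,-1,0,0],[0,0,-0.68,0,0]]]'
python3 -m jog '[[[0,0,0,0.5,0],[0,0,0,0.8,0],[0,0,0,0.8,0],[0,0,0,0.7,0],[0,0,0,0.3,0],[0,0,0,0,0],[0,0,0,0,0]]]'
python3 -c "
from h import *
go([.426,-.287,.024],87.8)
snap('scene');im=np.load('last_scene.npz')['im'][200:400,40:300,::-1]
cv2.imwrite('pics/s2.png',cv2.resize(im,None,fx=2.5,fy=2.5,interpolation=cv2.INTER_CUBIC))"
```

```text
time: 5.95
position: [0.4249, -0.289, 0.1952]
tool_rot: [-0.053, -3.14, 0.0]
ft_force: [0.9, 0.3, -0.5]
grip_width: 0.157
time: 6.82
position: [0.4266, -0.2877, 0.0727]
tool_rot: [0.05, 3.14, -0.001]
ft_force: [0.8, 0.4, -0.9]
grip_width: 0.161
t 6.825 pos [ 0.4266 -0.2877  0.0727] head 88.18 units [0.018 0.017 1.218] turn 0.076 F [ 0.8  0.4 -0.9] w 0.161
in turned axes [0.016 0.016 1.218]
```

View pics/s2.png

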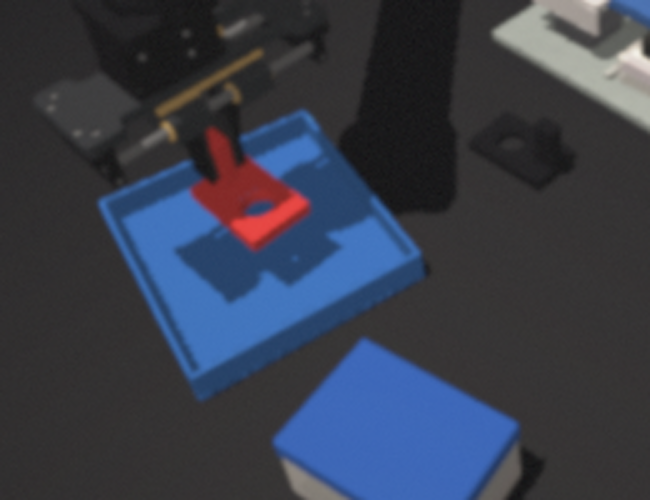

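The collar hangs level over the tray. I'll lower it slowly and watch the force.

```bash
python3 -m jog '[[[0,0,0,0.4,0],[0,0,0,0.35,0],[0,0,0,0.2,0],[0,0,0,0.1,0],[0,0,0,0.06,0],[0,0,0,0,0],[0,0,0,0,0]]]'
python3 -m jog '[[[0,0,0,0.05,0],[0,0,0,0.03,0],[0,0,0,0.03,0],[0,0,0,0,0]]]'
```

```text
time: 7.75
position: [0.4262, -0.2874, 0.0276]
tool_rot: [0.05, 3.141, -0.0]
ft_force: [-0.8, -0.0, -0.7]
grip_width: 0.16
time: 8.25
position: [0.426, -0.2871, 0.024]
tool_rot: [-0.05, -3.141, -0.002]
ft_force: [-3.0, 2.6, 12.0]
grip_width: 0.156
```

```bash
python3 -m jog '[[[0.4,0,0,0,0],[0.4,0,0,0,0],[0.4,0,0,0,0],[0.4,0,0,-0.2,0],[0.4,0,0,-0.5,0],[0.4,0,0,-1,0],[0.4,0,0,-1,0],[0.4,0,0,-1,0],[0.4,0,0,-0.8,0],[0.4,0,0,0,0]]]'
python3 -c "
from h import *
go([.4931,.0818,.2],86.2)
snap('scene','s3.png')"
```

```text
time: 9.5
position: [0.4275, -0.2886, 0.2067]
tool_rot: [0.051, 3.134, -0.002]
ft_force: [-0.5, -0.4, 0.0]
grip_width: 0.399
t 9.5 pos [ 0.4275 -0.2886  0.2067] head 88.15 units [-1.34   9.307  0.167] turn 0.39 F [-0.5 -0.4  0. ] w 0.399
in turned axes [-1.024  9.347  0.168]
```

View pics/s3.png

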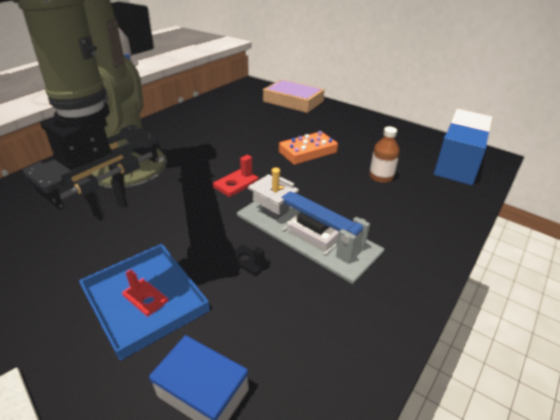

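The collar lies flat in the tray at about (143,292), and the post is bare at (276,180). Now to the post.

```bash
python3 -m jog '[[[0.5,-0.1,0.7,0,0],[0.5,-0.14,1,0,0],[0.5,-0.14,1,0,0],[0.5,-0.14,1,0,0],[0.5,-0.14,1,0,0],[0.5,-0.14,1,0,0],[0.5,-0.14,1,0,0],[0.5,-0.14,1,0,0],[0.5,-0.14,1,0,0],[0.5,-0.12,0.61,0,0]]]'
python3 -m jog '[[[0.5,0,0,0,0.39],[0.5,0,0,0,0]]]'
python3 -c "
from h import *
snap('wrist');im=np.load('last_wrist.npz')['im'][200:420,170:390,::-1]
cv2.imwrite('pics/w3.png',cv2.resize(im,None,fx=2.7,fy=2.7,interpolation=cv2.INTER_CUBIC))
go([.4931,.0818,.099],86.2)"
```

```text
time: 10.8
position: [0.4907, 0.085, 0.2021]
tool_rot: [-0.047, -3.14, 0.001]
ft_force: [0.4, -0.9, -0.7]
grip_width: 0.502
time: 11.05
position: [0.4912, 0.0815, 0.2027]
tool_rot: [-0.107, -3.139, 0.002]
ft_force: [-0.2, 0.3, 0.5]
grip_width: 0.498
t 11.1 pos [0.4912 0.0813 0.2028] head 86.08 units [-0.046  0.016  2.596] turn -0.025 F [-0.2 -1.1  0.9] w 0.498
in turned axes [-0.046  0.015  2.596]
```

View pics/w3.png

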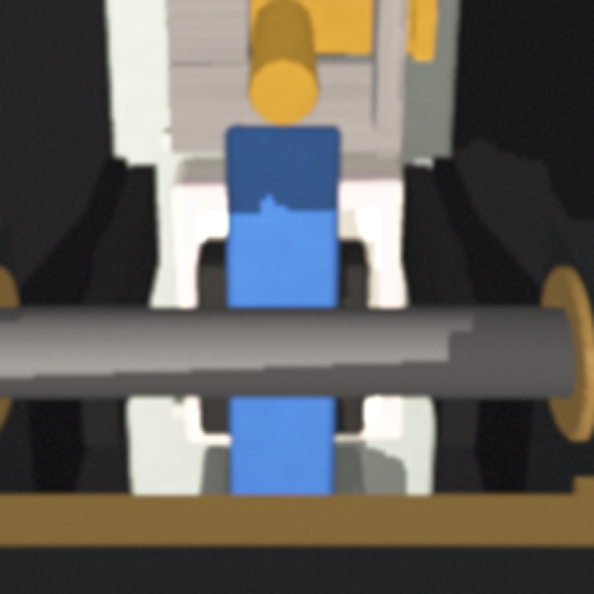

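The post top is at (284,92) in the crop, which is (275,234) in the full image. It sits between the fingers.

```bash
python3 -c "
from h import *
print(pz('wrist',274.9,233.8,.134))"
python3 -m jog '[[[0.5,-0.04,0.01,0.5,0],[0.5,0,0,0.8,0],[0.5,0,0,0.7,0],[0.5,0,0,0.4,0],[0.5,0,0,0.2,0],[0.5,0,0,0,0]]]' 40
python3 -c "
from h import *
go([.4931,.0818,.099],86.2)"
```

```text
[0.49327743 0.08204753 0.134     ]
time: 11.85
position: [0.4931, 0.0833, 0.0991]
tool_rot: [0.104, 3.14, -0.0]
ft_force: [0.1, 0.8, -0.3]
grip_width: 0.5
t 11.85 pos [0.4931 0.0833 0.0991] head 86.2 units [-0.003 -0.038  0.004] turn 0.0 F [ 0.1  0.8 -0.3] w 0.5
in turned axes [-0.003 -0.038  0.004]
```

```bash
python3 -m jog '[[[0,0,-0.03,0,0],[0,0,0,0,0],[0,0,0,0,0],[0,0,0,0,0],[0,0,0,0,0]]]' 40
python3 -m jog '[[[0,0,0.08,0,0],[0,0,0.1,0,0],[0,0,0.12,0,0],[0,0,0,0,0],[0,0,0,0,0]]]'
python3 -c "
from h import *
go([.4931,.0818,.099],86.2)"
```

```text
time: 12.48
position: [0.4931, 0.0822, 0.0993]
tool_rot: [0.103, 3.139, -0.0]
ft_force: [-0.3, -1.9, 2.8]
grip_width: 0.194
time: 13.1
position: [0.4938, 0.0925, 0.0993]
tool_rot: [-0.105, -3.14, 0.004]
ft_force: [-1.8, -6.3, 5.5]
grip_width: 0.195
t 13.1 pos [0.4938 0.0925 0.0993] head 86.17 units [-0.    -0.267  0.008] turn -0.005 F [-1.8 -6.3  5.5] w 0.195
in turned axes [-0.    -0.267  0.007]
```

```bash
python3 -m jog '[[[0,0,0.05,0,0],[0,0,0,0,0],[0,0,0,0,0]]]'
python3 -m jog '[[[0,-0.03,0,-0.135,0],[0,-0.03,0,-0.138,0],[0,-0.035,0,-0.135,0],[0,-0.037,0,-0.135,0],[0,0,0,0,0],[0,0,0,0,0]]]'
python3 -c "
from h import *
go([.4931,.0818,.099],86.2)
snap('scene');im=np.load('last_scene.npz')['im'][120:290,200:420,::-1]
cv2.imwrite('pics/s4.png',cv2.resize(im,None,fx=3,fy=3,interpolation=cv2.INTER_CUBIC))"
```

```text
time: 13.48
position: [0.4939, 0.0942, 0.0993]
tool_rot: [-0.105, -3.14, 0.004]
ft_force: [-1.8, -6.9, 6.6]
grip_width: 0.195
time: 14.22
position: [0.4975, 0.0931, 0.1185]
tool_rot: [-0.106, -3.136, 0.007]
ft_force: [1.2, -6.6, -6.0]
grip_width: 0.191
t 14.225 pos [0.4975 0.0931 0.1185] head 86.13 units [ 0.088 -0.286  0.49 ] turn -0.014 F [ 1.2 -6.6 -6. ] w 0.191
in turned axes [ 0.091 -0.288  0.488]
```

View pics/s4.png

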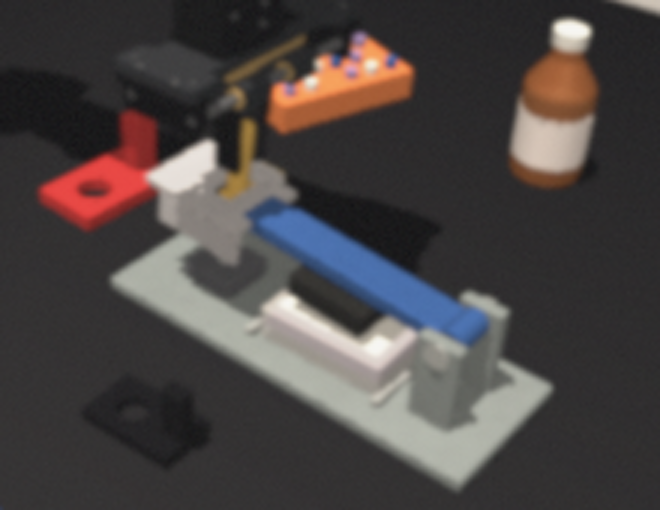

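The bar is off the ball and rising with the post, and nothing else has moved. I'll continue along the arc.

```bash
python3 -m jog '[[[0,-0.086,0.01,-0.266,0],[0,-0.1,0,-0.262,0],[0,-0.112,0,-0.256,0],[0,-0.125,0,-0.25,0],[0,-0.137,0,-0.244,0],[0,0,0,0,0],[0,0,0,0,0],[0,0,0,0,0]]]'
python3 -c "
from h import *
go([.4931,.0818,.099],86.2)
snap('scene');snap('top');im=np.load('last_scene.npz')['im'][120:290,200:420,::-1]
cv2.imwrite('pics/s5.png',cv2.resize(im,None,fx=3,fy=3,interpolation=cv2.INTER_CUBIC))
# bar slope from depth: blue pixels of scene view on the bar
L=np.load('last_scene.npz');I=L['im'].astype(int)
m=(I[...,2]>I[...,0]*1.6)&(I[...,2]>90)
P=np.array([px('scene',u,v) for v,u in zip(*np.nonzero(m)) if 250<u<375 and 150<v<240 and L['d'][v,u]>0])
e=np.array([np.cos(np.radians(-3.8)),np.sin(np.radians(-3.8))])
a=(P[:,:2]-[.59246,.07411])@e;z=P[:,2]
k=(a>-.06)&(a<.11)&(z>.06);f=np.polyfit(a[k],z[k],1);r=z-np.polyval(f,a);k&=abs(r)<.006;f=np.polyfit(a[k],z[k],1)
print(k.sum(),f,'tilt deg',np.degrees(np.arctan(-f[0])))"
```

```text
time: 15.28
position: [0.5176, 0.0922, 0.169]
tool_rot: [-0.105, -3.13, 0.008]
ft_force: [-4.8, -5.6, -3.0]
grip_width: 0.195
t 15.275 pos [0.5176 0.0922 0.169 ] head 86.14 units [ 0.577 -0.291  1.756] turn -0.012 F [-4.8 -5.6 -3. ] w 0.195
in turned axes [ 0.593 -0.3    1.749]
1030 [-0.34079194  0.12206396] tilt deg 18.818696474779617
```

View pics/s5.png

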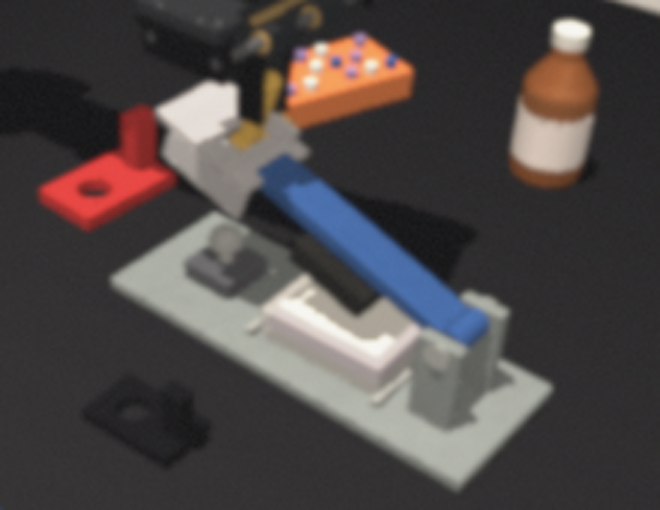

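The tilt is about 19° and the ball is fully exposed. A small nudge up, then hold and check.

```bash
python3 -m jog '[[[0,-0.04,0,-0.07,0],[0,0,0,0,0],[0,0,0,0,0],[0,0,0,0,0],[0,0,0,0,0],[0,0,0,0,0]]]'
python3 -m jog '[[[0,0,0,0,0],[0,0,0,0,0],[0,0,0,0,0],[0,0,0,0,0],[0,0,0,0,0],[0,0,0,0,0],[0,0,0,0,0],[0,0,0,0,0]]]'
python3 -c "
from h import *
go([.4931,.0818,.099],86.2)
snap('scene');L=np.load('last_scene.npz');I=L['im'].astype(int)
m=(I[...,2]>I[...,0]*1.6)&(I[...,2]>90)
P=np.array([px('scene',u,v) for v,u in zip(*np.nonzero(m)) if 250<u<375 and 150<v<240 and L['d'][v,u]>0])
e=np.array([np.cos(np.radians(-3.8)),np.sin(np.radians(-3.8))])
a=(P[:,:2]-[.59246,.07411])@e;z=P[:,2]
k=(a>-.06)&(a<.11)&(z>.06);f=np.polyfit(a[k],z[k],1);r=z-np.polyval(f,a);k&=abs(r)<.006;f=np.polyfit(a[k],z[k],1)
print('tilt deg',np.degrees(np.arctan(-f[0])))
job.close_job()"
```

```text
time: 16.12
position: [0.519, 0.0921, 0.1716]
tool_rot: [-0.106, -3.13, 0.008]
ft_force: [-4.3, -7.0, -4.7]
grip_width: 0.197
time: 17.12
position: [0.519, 0.092, 0.1716]
tool_rot: [-0.106, -3.13, 0.008]
ft_force: [-5.1, -7.8, -3.9]
grip_width: 0.194
t 17.125 pos [0.519  0.092  0.1716] head 86.14 units [ 0.61  -0.289  1.822] turn -0.013 F [-5.1 -7.8 -3.9] w 0.194
in turned axes [ 0.628 -0.298  1.814]
tilt deg 19.58553235853244
the job is handed in; nothing more can be done
```

The job is done and handed in at about 17 s. The arm is still gripping the post with the bar raised.

- **Collar:** I lifted it straight up off the post and set it down in the blue tray. It touched down at about 12 N before I opened the jaws, and it lay flat in the scene picture.
- **Latch:** I gripped the post and pulled it about 12 mm to the press's +y, against roughly 7 N of spring. That is past the 8.5 mm needed to clear the bolt.
- **Bar:** I raised it along its arc. The last depth fit gave a tilt of 19.6°, and the height of the grip suggests about 20°. The pose and the 40 N grip stayed steady over the last second.
- **Other things:** The cassette, the bottle, the tube rack and the decoy collars looked unmoved by eye in the last close-up. The tip box was outside that view; it looked in place earlier, after the collar was set down. I did not measure any of them again.

No check failed. The first tilt reading was 18.8°, so I raised the bar about 3 mm more before handing in.

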